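# Clear the weight tray and put the large weight home

### The arm

A 6-joint arm with a two-finger parallel gripper is mounted at the origin on a cart in front of the work surface, level with it; the furniture and walls round the work are solid. World frame = base frame: x ahead of the robot, y to its left, z up, the work surface at z = 0. Lengths are in mm, angles in rad, forces in N, time in s.
With the tool pointing down it reaches from about 300 to 775 mm from the base axis. Payload 14.6 kg.
Tool frame: the origin (TCP) lies at the very end of the fingers, on their centre line; the grasp point (between the pads) lies 19 mm behind it; z points along the fingers, y is the line along which they close (so a half turn about z gives the same grasp; the last joint's range is limited). The gripper opens to 94 mm and grips with 3 to 60 N. Pads are 16 mm wide; open, the fingers measure 119 mm over their backs; the gripper's body (75 mm by 177 mm) begins 78 mm behind the grasp point.
Start: joints at [1.197, 0.3, 1.521, -0, 1.321, -0.067], TCP at [166.103, 524.308, 205.446] pointing down, gripper open.
Joint ranges: [-3.03, 3.03], [-0.79, 2.21], [0.23, 2.52], [-1.04, 4.18], [0, 3.07], [-2.55, 2.55]. Speed limits (rad/s): [2.22, 2.22, 2.57, 3.14, 3.14, 3.14].

### API

Orientations are given as [roll, pitch, yaw] about the fixed x, y, z axes, in that order (R = Rz(yaw) Ry(pitch) Rx(roll)).
In Python, from cell import manip, camera, get_calibration gives the robot as it stands. The module is installed in compiled form; this text tells all that it offers.
- The arm moves only by the tool jog_arm, never from a script. Its argument "plan" is one flat list of numbers, 6 for each row, row after row: the shift along the world's x, y, z in m, then the turn, a rotation vector about the world's x, y, z in degrees. A call has 1 to 20 rows; each row is the pose to reach, as a shift and turn from the pose commanded when the call began; what a row does not reach only later rows make up. A row lasts 1/10 s, in which the tool goes at most 50 mm and 8.59 degrees, less where a joint would pass 70% of its speed; a pose out of reach is approached as far as the arm can. A call with a gripper value outside its range is refused whole. "claw" is the finger opening in m, from 0 to 0.094, set as the call begins (left out, the last holds). The fingers move at their own pace and stop on an object; "force" is the grip in N (left out, the last holds). Time passes only in rows, so rows that repeat a pose let the fingers close. It gives the time, the measured TCP pose, the force, the opening and the grip force at its end, in the units of the state.
- manip.read_state(): the state, without advancing time (a new reading comes with each control period).
- camera(name): name is "scene" or "top"; returns (picture, depth): 480x640x3 uint8, red, green, blue; 480x640 float32, mm along the optical axis (not along the pixel's ray), 0 where there is no reading.
- get_calibration(name): a dict with "fx", "fy", "cx", "cy" (pixels), "origin" and "attitude" of the camera in the world. Camera axes: x right, y down, z forward; pixel columns grow to the right and rows downward; lengths in mm; the calibration is good to about 2 mm. A picture is of the moment at which its call begins. get_calibration takes no time and is no camera call.
- manip.sign_off(): hands the job in; it is judged then, once.
The state is a dict: "clock": time; "joints": joint angles; "qd": joint speeds; "effort": joint torques, N m; "eef_pos": TCP position; "eef_rot": TCP orientation; "wrist_force": force on the tool from outside, world axes, zero at the start; "moment": the same for the moment, N m; "finger_gap": finger opening in mm; "finger_force": force on a finger pad.
Only numpy, scipy, OpenCV 4.12 (cv2) and the standard library are available. Lean on these libraries where they do the work, as an engineer would, in place of code of your own. Each camera call takes 0.05 s, during which the arm holds its last target. There are 200 camera calls.

### The job

Somebody has left a capped vial standing in the compartment of the aluminium weight tray where the large calibration weight belongs. First stand that vial upright in the empty compartment of the white vial tray, then set the large weight upright in the compartment of the weight tray that you have cleared. Leave the medium and the small weight standing where they are.

Things in the scene. Friction and masses are not known exactly. Their poses are not given: they have to be found in the camera images.
- vial_mid (a point): centre (half-way up) of the misplaced vial: white round body 22 mm in diameter, ribbed screw cap 20 mm in diameter, 46 mm high in all, about 12 g; it stands in one of the three compartments of the weight tray. z axis up along the vial. Two similar vials stand in the far compartment of the vial tray and belong there.
- large_mid (a point): centre (half-way up) of the large calibration weight: plain metal cylinder 30 mm in diameter with a knob on top, 45 mm high in all (shoulder at about 30 mm), about 0.25 kg; it stands alone on the worktop, to the right of the trays. z axis up.
- medium_mid (a point): centre (half-way up) of the medium weight, same form, 24 mm in diameter, 37 mm high; stands in another compartment of the weight tray and stays there.
- small_mid (a point): centre (half-way up) of the small weight, same form, 19 mm in diameter, 29 mm high; stands in the third compartment of the weight tray and stays there.
- weight_tray: flat aluminium tray, 70 mm (x) by 206 mm (y), 9 mm high, fixed to the worktop; origin at the centre of its underside, z up. Floor 4 mm thick, walls and dividers 4 mm thick, their tops 9 mm above the worktop. Three equal compartments in a row along its y axis, about 62 by 63 mm inside, centred at y = -67.3, 0 and +67.3 mm, x = 0. Across its x axis nothing stands beside the compartments.
- vial_place (a point): centre of the inner floor (4 mm above the worktop) of the empty, nearer compartment of the white plastic vial tray, 56 mm (x) by 62 mm (y) inside; walls 4 mm thick, tops 9 mm above the worktop. The tray is fixed to the worktop; the far compartment, 60 mm further along +x, holds two vials up to 52 mm high. x along the tray's length (124 mm), z up.
Mind the look-alikes: they are no part of the job. Leave any red look-alike of the part that bears vial_mid alone.

How it is judged (in metres and radians):
On the way:
1. the vial stands upright and released in the empty compartment of the vial tray, the large weight not yet in the weight tray (x of vial_mid in the frame of vial_place between -0.022 and 0.022 m and y of vial_mid in the frame of vial_place between -0.022 and 0.022 m and z of vial_mid in the frame of vial_place below 0.028 m and angle between vial_mid's own z axis and vertical below 0.17 rad and contact force between vial and the fingers below 0.1 N and not ((x of large_mid in the frame of weight_tray between -0.019 and 0.019 m and y of large_mid in the frame of weight_tray between -0.0863 and -0.0483 m) or (x of large_mid in the frame of weight_tray between -0.019 and 0.019 m and y of large_mid in the frame of weight_tray between -0.019 and 0.019 m) or (x of large_mid in the frame of weight_tray between -0.019 and 0.019 m and y of large_mid in the frame of weight_tray between 0.0483 and 0.0863 m))), for 0.2 s.
At the end, for the whole second after the job is handed in: Vial on the floor of the vial tray's nearer compartment, large weight on the floor of the weight-tray compartment the vial was in (anywhere inside), both upright within 10 degrees and at rest; medium and small weight upright and within 20 mm of where they stood (x of vial_mid in the frame of vial_place between -0.022 and 0.022 m and y of vial_mid in the frame of vial_place between -0.022 and 0.022 m and z of vial_mid in the frame of vial_place below 0.028 m and angle between each of vial_mid, large_mid, medium_mid, small_mid's own z axis and vertical below 0.17 rad and ((x of large_mid in the frame of weight_tray between -0.019 and 0.019 m and y of large_mid in the frame of weight_tray between -0.0863 and -0.0483 m) or (x of large_mid in the frame of weight_tray between -0.019 and 0.019 m and y of large_mid in the frame of weight_tray between -0.019 and 0.019 m) or (x of large_mid in the frame of weight_tray between -0.019 and 0.019 m and y of large_mid in the frame of weight_tray between 0.0483 and 0.0863 m)) and z of large_mid in the frame of weight_tray below 0.0305 m and distance of each of medium_mid, small_mid from where it was at the start of the episode below 0.02 m and linear speed of each of weight_l, vial below 0.02 m/s); the robot touches nothing.
It fails at once if the medium or small weight is tipped over or pushed more than 20 mm from its place (not (distance of medium_mid from where it was at the start of the episode below 0.02 m and angle between medium_mid's own z axis and vertical below 0.17 rad) or not (distance of small_mid from where it was at the start of the episode below 0.02 m and angle between small_mid's own z axis and vertical below 0.17 rad)).
It also fails if it takes over 61 s, if anything falls off the work surface, if the arm or the gripper's body presses on something with over 40 N, if the wrist force passes 120 N, or if a joint passes its speed limit or range.

## Working session

There is one attempt and no reset: what is moved stays moved. The work goes in short steps, Python scripts to look and compute and a tool call to move; the robot and the scene stay as the last step left them, time stands still between calls to the robot, and variables do not carry over. Pictures are saved under pics/ and viewed, at most 10 in all, crops included, and the job is handed in when it is done.

Besides the shell and the picture viewer there is one more tool, called after "Call:" as name(argument=value, ...) on one line, values as JSON. jog_arm: Moves the arm, as the interface text tells. Its arguments: {"type":"object","properties":{"plan":{"type":"array"},"claw":{"type":"number"},"force":{"type":"number"}},"required":["plan"]}

```bash
mkdir -p pics; python3 - <<'E'
from cell import manip, camera, get_calibration
import cv2, numpy as np
for n in("top","scene"):
    p,d=camera(n); np.savez(f"{n}0.npz",p=p,d=d); cv2.imwrite(f"pics/{n}0.png",p[:,:,::-1]); print(n,get_calibration(n))
print(manip.read_state())
E
```

```text
top {'fx': 468.13261408726964, 'fy': 468.13261408726964, 'cx': 327.1427445166503, 'cy': 235.30228623863002, 'origin': array([333.8823378 , -50.30165832, 871.72445773]), 'attitude': array([-2.90454196e+00, -5.89565959e-04, -1.48902469e+00])}
scene {'fx': 484.05140209978043, 'fy': 484.05140209978043, 'cx': 313.3350759023378, 'cy': 241.44874859050879, 'origin': array([-118.74214343,  278.15573887,  561.84226591]), 'attitude': array([-2.19883664e+00,  7.07478949e-04, -2.06591583e+00])}
{'clock': 0.1, 'joints': array([ 1.19738895e+00,  3.00403217e-01,  1.52152654e+00, -4.24292560e-05,
        1.32070626e+00, -6.66124347e-02]), 'qd': array([-0.00122933, -0.00258817, -0.00117895, -0.00102081, -0.00128456,
        0.00037783]), 'effort': array([ 1.57398008e-03, -5.32646763e+01, -3.53281188e+01,  7.09330570e-02,
        2.35647865e-02, -9.24265191e-05]), 'eef_pos': array([166.03426562, 524.08678878, 204.9466407 ]), 'eef_rot': array([-3.14054887e+00, -2.84422862e-05,  2.83480822e+00]), 'wrist_force': array([0.43408759, 0.40987749, 0.10586887]), 'moment': array([ 0.00790021, -0.06605074, -0.01916182]), 'finger_force': 0.0, 'finger_gap': 93.75380811504087}
```

View pics/top0.png

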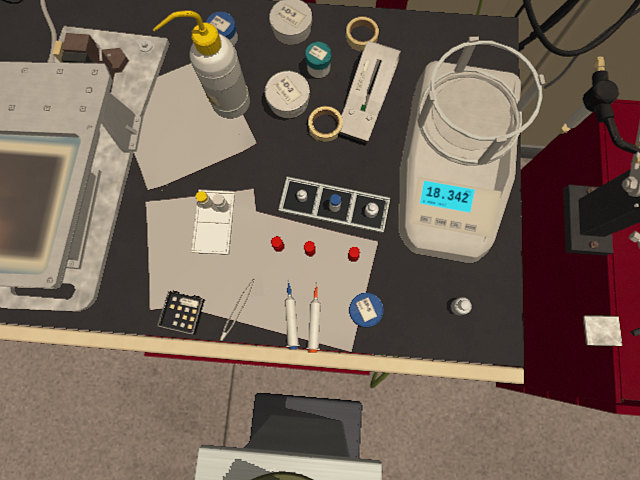

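View pics/scene0.png

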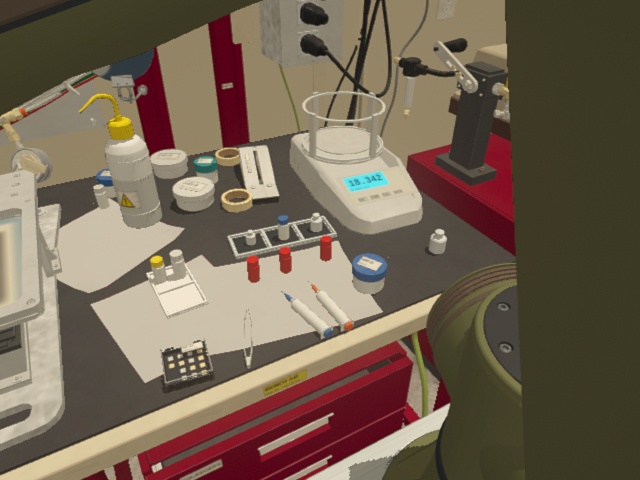

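The top view shows the weight tray at (335,203), with the blue-capped vial in the middle compartment at (335,203), the small weight at (302,196) and the medium at (372,209). The large weight is alone at (460,306), and the empty vial compartment is at (211,236).

Candidates for the vial:
- blue-capped vial in the weight tray at (335,203): chosen, because it stands in the tray
- red vials at (278,243), (309,248) and (354,254): excluded look-alikes
- yellow and white capped vials at (202,198) and (218,201): these belong in the vial tray

The weight beside the tray, to the right, is (460,306).

```bash
cat > h.py <<'E'
import numpy as np, cv2
from scipy.spatial.transform import Rotation as R
from cell import manip, camera, get_calibration
def K(n):
    c=get_calibration(n); return c,R.from_euler('xyz',c['attitude']).as_matrix()
def ray(n,u,v,z):
    c,M=K(n); r=M@np.array([(u-c['cx'])/c['fx'],(v-c['cy'])/c['fy'],1]); o=np.array(c['origin'])
    return o+r*(z-o[2])/r[2]
def cloud(n,d):
    c,M=K(n); v,u=np.mgrid[:480,:640]
    P=np.stack([(u-c['cx'])/c['fx']*d,(v-c['cy'])/c['fy']*d,d],-1); return P@M.T+np.array(c['origin'])
E
python3 - <<'E'
from h import *
f=np.load('top0.npz');p,d=f['p'],f['d'];W=cloud('top',d)
def st(name,u0,u1,v0,v1,zmin):
    w=W[v0:v1,u0:u1].reshape(-1,3); w=w[(d[v0:v1,u0:u1].ravel()>0)&(w[:,2]>zmin)]
    top=w[w[:,2]>np.percentile(w[:,2],95)-4]
    print(name,len(w),'mid',((w.min(0)+w.max(0))/2).round(1),'ext',np.ptp(w,0).round(1),'top',((top.min(0)+top.max(0))/2).round(1),len(top))
st('vial',322,350,188,217,14); st('large',444,476,290,322,8); st('medium',360,385,198,222,14); st('small',292,314,184,206,14)
for n,b in dict(y=(192,209,186,210),w=(211,228,190,214),r1=(268,288,233,254),r2=(300,319,238,258),r3=(346,364,244,264),scale=(400,520,20,265),bottle=(180,250,20,120)).items(): st(n,*b,14)
print('desk',np.median(W[330:340,400:430,2]))
for q in [(285,178),(391,194),(383,231),(277,211),(192,190),(238,192),(231,254),(191,252)]: print(q,ray('top',*q,9).round(1))
big=cv2.resize(p[165:285,170:410],None,fx=3,fy=3,interpolation=cv2.INTER_CUBIC); cv2.imwrite('pics/crop1.png',big[:,:,::-1])
E
```

```text
vial 162 mid [600.6 -43.9  34.2] ext [21.6 19.8 40.1] top [601.4 -43.4  51.5] 87
large 272 mid [ 427.4 -286.5   27.4] ext [28.9 29.9 38.7] top [ 428.4 -285.9   44.3] 76
medium 147 mid [ 595.3 -114.    28.3] ext [23.9 22.8 28.4] top [ 595.  -113.8   40.1] 39
small 86 mid [614.   21.   24.7] ext [19.  17.5 20.9] top [614.4  20.8  32.4] 27
y 162 mid [586.5 202.6  33.7] ext [20.6 19.9 39.2] top [586.9 203.2  50.7] 87
w 188 mid [581.6 175.7  36.7] ext [21.6 34.1 44.1] top [582.5 170.   56. ] 89
r1 149 mid [513.7  55.8  31.8] ext [21.1 20.9 35.2] top [514.1  56.   46.8] 97
r2 145 mid [509.7  -4.2  31.9] ext [20.  20.2 35.7] top [510.1  -3.7  47.2] 89
r3 142 mid [505.5 -85.4  32.9] ext [19.9 21.1 35.1] top [506.9 -85.9  47.8] 79
scale 20507 mid [ 720.6 -261.8  100.1] ext [418.7 226.  172.2] top [ 770.3 -258.7  178.8] 1122
bottle 4008 mid [867.6 197.2 132.8] ext [200.  102.3 237.5] top [807.7 186.1 233.2] 474
desk 0.2727240966903537
(285, 178) [649.7  57.7   9. ]
(391, 194) [ 633.8 -150.4    9. ]
(383, 231) [ 558.7 -138.9    9. ]
(277, 211) [581.6  66.1   9. ]
(192, 190) [610.4 235.    9. ]
(238, 192) [613.6 145.5   9. ]
(231, 254) [490.9 143.2   9. ]
(191, 252) [488.5 218.6   9. ]
```

View pics/crop1.png

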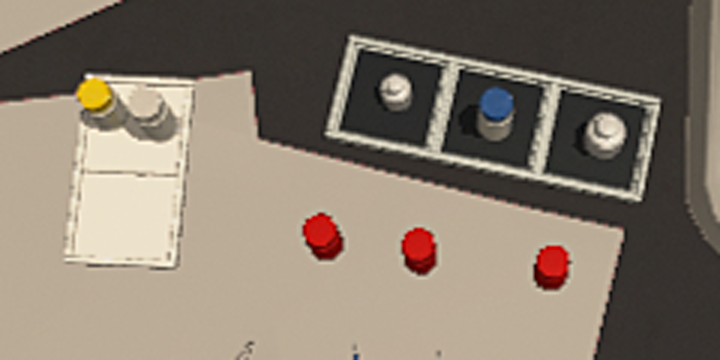

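The crop confirms it: the blue cap at full-picture pixel (335,201) is in the middle compartment. The small weight is to its left, the medium to its right, and the red look-alikes stand outside the tray.

```bash
python3 - <<'E'
from h import *
f=lambda u,v:(170+u/3,165+v/3)
wt=[ray('top',*f(*q),9)[:2] for q in[(350,36),(661,100),(642,202),(326,137)]]
vt=[ray('top',*f(*q),9)[:2] for q in[(85,74),(195,82),(176,268),(64,262)]]
dv=[ray('top',*f(*q),9)[:2] for q in[(78,172),(186,174)]]
for n,c in(('wt',wt),('vt',vt)):
    c=np.array(c); r=cv2.minAreaRect(c.astype(np.float32)); print(n,c.round(1).tolist(),'centre',c.mean(0).round(1),'long yaw',np.degrees(np.arctan2(*(c[0]+c[3]-c[1]-c[2])[::-1])).round(1), np.degrees(np.arctan2(*(c[0]+c[1]-c[3]-c[2])[::-1])).round(1),r)
print('near compartment',np.mean([vt[2],vt[3],*dv],0).round(1),np.array(dv).round(1))
g=np.load('scene0.npz');W=cloud('scene',g['d']);p=g['p'].astype(int)
m=(p[...,2]>p[...,0]+25)&(W[...,2]>35)&(W[...,2]<56)&(np.hypot(W[...,0]-601,W[...,1]+43)<20);w=W[m];print('scene vial cap',((w.min(0)+w.max(0))/2).round(1),np.ptp(w,0).round(1))
m=(W[...,2]>8)&(W[...,2]<60)&(np.hypot(W[...,0]-428,W[...,1]+286)<25);w=W[m];print('scene large',((w.min(0)+w.max(0))/2).round(1),np.ptp(w,0).round(1))
E
```

```text
wt [[652.0, 54.6], [624.9, -149.5], [556.3, -140.9], [582.5, 63.0]] centre [603.9 -43.2] long yaw 82.5 -7.0 ((604.14990234375, -43.138031005859375), (206.19618225097656, 69.97904968261719), 82.65727233886719)
vt [[612.0, 222.9], [612.5, 151.3], [489.9, 147.5], [488.0, 217.9]] centre [550.6 184.9] long yaw 91.0 2.0 ((550.9656982421875, 185.1704864501953), (124.4100112915039, 71.60865020751953), 1.773490071296692)
near compartment [518.8 183. ] [[546.6 217.7]
 [550.9 149.1]]
scene vial cap [598.4 -41.7  46.1] [19.5 20.  11.6]
scene large [ 423.8 -282.8   27.2] [27.7 29.4 38.1]
```

Call:
jog_arm(plan=[0,0,0.05,0,0,0,0.4345,-0.567,0.02,0,0,-80,0.4345,-0.567,0.02,0,0,-80,0.4345,-0.567,0.02,0,0,-80,0.4345,-0.567,0.02,0,0,-80,0.4345,-0.567,0.02,0,0,-80,0.4345,-0.567,0.02,0,0,-80,0.4345,-0.567,0.02,0,0,-80,0.4345,-0.567,0.02,0,0,-80,0.4345,-0.567,0.02,0,0,-80,0.4345,-0.567,0.02,0,0,-80,0.4345,-0.567,0.02,0,0,-80,0.4345,-0.567,0.02,0,0,-80,0.4345,-0.567,0.02,0,0,-80,0.4345,-0.567,0.02,0,0,-80,0.4345,-0.567,-0.055,0,0,-80,0.4345,-0.567,-0.055,0,0,-80,0.4345,-0.567,-0.055,0,0,-80,0.4345,-0.567,-0.055,0,0,-80,0.4345,-0.567,-0.055,0,0,-80], claw=0.07, force=12)

```text
clock: 2.1
eef_pos: [601.3, -42.3, 152.6]
eef_rot: [3.139, -0.0, 1.439]
wrist_force: [-0.4, -0.6, -0.5]
finger_gap: 69.7
finger_force: 0.0
```

Call:
jog_arm(plan=[0,0,-0.04,0,0,0,0,0,-0.08,0,0,0,0,0,-0.11,0,0,0,0,0,-0.13,0,0,0,0,0,-0.1375,0,0,0,0,0,-0.1375,0,0,0,0,0,-0.1375,0,0,0])

```text
clock: 2.8
eef_pos: [601.6, -42.6, 14.8]
eef_rot: [3.139, 0.0, 1.439]
wrist_force: [-0.2, -0.2, -0.2]
finger_gap: 69.8
finger_force: 0.0
```

```bash
python3 - <<'E'
from h import *
p,d=camera('scene'); cv2.imwrite('pics/s1.png',cv2.resize(p[170:290,200:400],None,fx=4,fy=4,interpolation=cv2.INTER_CUBIC)[:,:,::-1])
s=manip.read_state();print(s['eef_pos'],s['wrist_force'])
E
```

```text
[601.58923373 -42.69287461  14.83897067] [ 0.08163846  0.01393404 -0.76594993]
```

View pics/s1.png

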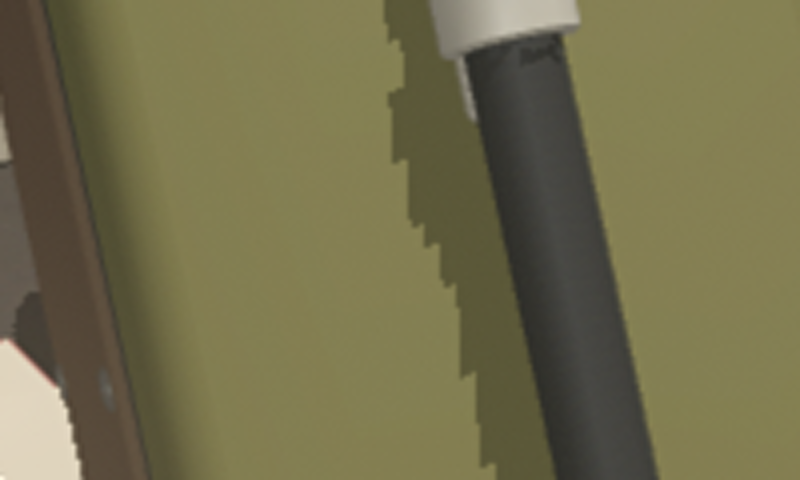

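The arm hides the vial in the scene view; only the forearm and its cable show. I'll close now and check the opening.

Call:
jog_arm(plan=[0,0,0,0,0,0,0,0,0,0,0,0,0,0,0,0,0,0,0,0,0,0,0,0,0,0,0,0,0,0,0,0,0,0,0,0,0,0,0,0,0,0,0,0,0,0,0,0], claw=0.012, force=12)

```text
clock: 3.65
eef_pos: [600.6, -42.7, 12.9]
eef_rot: [-3.142, 0.0, 1.439]
wrist_force: [-0.4, -0.8, -0.8]
finger_gap: 21.3
finger_force: 12.0
```

Call:
jog_arm(plan=[0,0,0.03,0,0,0,0,0,0.07,0,0,0,0,0,0.1,0,0,0,-0.02,0.04,0.11,0,0,0,-0.03,0.08,0.11,0,0,0,-0.04,0.12,0.11,0,0,0,-0.06,0.16,0.11,0,0,0,-0.07,0.2,0.11,0,0,0,-0.08,0.227,0.11,0,0,0,-0.08,0.227,0.11,0,0,0,-0.08,0.227,0.11,0,0,0])

```text
clock: 4.75
eef_pos: [520.6, 184.4, 123.0]
eef_rot: [3.142, 0.0, 1.44]
wrist_force: [-0.2, 0.3, 0.1]
finger_gap: 21.4
finger_force: 12.0
```

```bash
python3 - <<'E'
from h import *
for n in('scene','top'):
    p,d=camera(n); np.savez(n+'2.npz',p=p,d=d); cv2.imwrite(f'pics/{n}2.png',p[:,:,::-1])
s=manip.read_state();print(s['eef_pos'],s['finger_gap'],s['finger_force'])
E
```

```text
[520.95751725 183.4397814  122.94080718] 21.733010690260848 11.986387227661908
```

View pics/scene2.png

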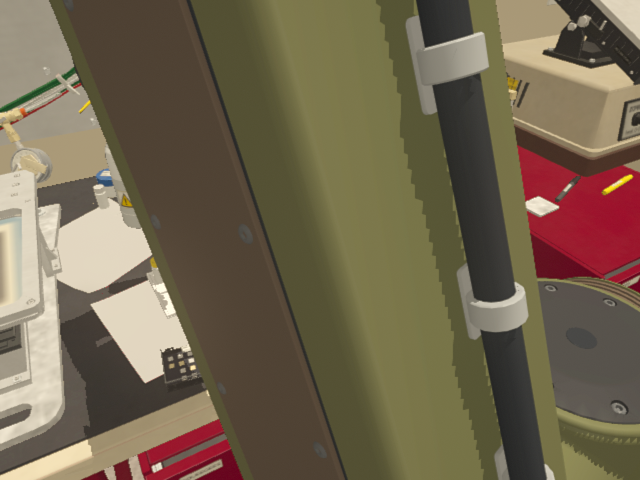

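The forearm fills the scene view, but the grip holds at a gap of 21.4 mm, so I'll lower and release.

Call:
jog_arm(plan=[0,0,-0.04,0,0,0,0,0,-0.07,0,0,0,0,0,-0.09,0,0,0,0,0,-0.1,0,0,0,0,0,-0.105,0,0,0,0,0,-0.1095,0,0,0,0,0,-0.1095,0,0,0,0,0,-0.1095,0,0,0])

```text
clock: 5.65
eef_pos: [521.0, 184.4, 14.2]
eef_rot: [3.141, -0.0, 1.438]
wrist_force: [0.8, 1.0, 0.6]
finger_gap: 21.4
finger_force: 12.0
```

Call:
jog_arm(plan=[0,0,0,0,0,0,0,0,0,0,0,0,0,0,0,0,0,0,0,0,0,0,0,0,0,0,0,0,0,0,0,0,0,0,0,0,0,0,0.02,0,0,0,0,0,0.05,0,0,0,0,0,0.1,0,0,0,0,0,0.15,0,0,0,0,-0.04,0.15,0,0,0,0,-0.08,0.15,0,0,0,0,-0.12,0.15,0,0,0,0,-0.16,0.15,0,0,0,0,-0.16,0.15,0,0,0], claw=0.045)

```text
clock: 7.15
eef_pos: [520.5, 20.8, 163.5]
eef_rot: [3.141, 0.001, 1.435]
wrist_force: [0.1, 0.5, -0.2]
finger_gap: 45.1
finger_force: 0.0
```

```bash
python3 - <<'E'
from h import *
for n in('scene','top'):
    p,d=camera(n); np.savez(n+'3.npz',p=p,d=d)
    W=cloud(n,d); q=p.astype(int)
    m=(q[...,2]>q[...,0]+25)&(W[...,2]>30)&(W[...,2]<60)&(np.hypot(W[...,0]-521,W[...,1]-184)<40);w=W[m]
    print(n,len(w), ((w.min(0)+w.max(0))/2).round(1),np.ptp(w,0).round(1)) if len(w) else print(n,0)
p=np.load('top3.npz')['p'];cv2.imwrite('pics/top3.png',cv2.resize(p[150:340,170:490],None,fx=2.4,fy=2.4)[:,:,::-1])
E
```

```text
scene 101 [517.9 185.9  46.2] [18.8 17.6 12.2]
top 0
```

View pics/top3.png

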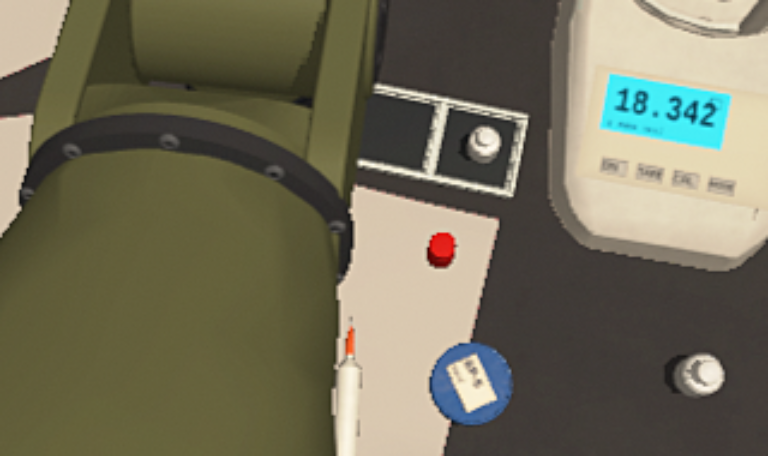

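Blue cap seen by the scene camera at (518,186), z 46. With the bias seen before the grasp, that puts the vial upright within about 1 mm of the compartment centre. The top view shows the medium weight in its compartment and the large weight still standing at crop (699,375).

Call:
jog_arm(plan=[-0.093,-0.31,0,0,0,0,-0.093,-0.31,0,0,0,0,-0.093,-0.31,0,0,0,0,-0.093,-0.31,0,0,0,0,-0.093,-0.31,0,0,0,0,-0.093,-0.31,0,0,0,0,-0.093,-0.31,0,0,0,0,-0.093,-0.31,0,0,0,0,-0.093,-0.31,0,0,0,0,-0.093,-0.31,0,0,0,0], claw=0.07)

```text
clock: 8.25
eef_pos: [428.3, -284.3, 163.4]
eef_rot: [-3.142, -0.0, 1.44]
wrist_force: [-0.1, 0.3, 0.4]
finger_gap: 69.9
finger_force: 0.0
```

```bash
python3 - <<'E'
from h import *
p,d=camera('scene');W=cloud('scene',d)
m=(W[...,2]>8)&(W[...,2]<60)&(np.hypot(W[...,0]-425,W[...,1]+284)<30);w=W[m];print(len(w),((w.min(0)+w.max(0))/2).round(1),np.ptp(w,0).round(1)) if len(w) else print(0)
m=(W[...,2]>30)&(W[...,2]<60)&(np.hypot(W[...,0]-520,W[...,1]-184)<15);w=W[m];print('vial',len(w),((w.min(0)+w.max(0))/2).round(1))
for i in range(3): camera('scene');print(manip.read_state()['eef_pos'])
E
```

```text
290 [ 424.1 -283.6   27.1] [28.  30.1 38. ]
vial 208 [519.3 185.   41.4]
[ 428.2574116  -284.47515696  163.54199724]
[ 428.12275052 -284.64888987  163.51282175]
[ 428.0390768  -284.85575877  163.52974145]
```

Call:
jog_arm(plan=[0,0,-0.04,0,0,0,0,0,-0.08,0,0,0,0,0,-0.12,0,0,0,0,0,-0.145,0,0,0,0,0,-0.156,0,0,0,0,0,-0.156,0,0,0,0,0,-0.156,0,0,0])

```text
clock: 9.15
eef_pos: [428.3, -286.0, 8.6]
eef_rot: [3.14, 0.001, 1.439]
wrist_force: [0.2, -0.3, 0.2]
finger_gap: 70.0
finger_force: 0.0
```

Call:
jog_arm(plan=[0,0,0,0,0,0,0,0,0,0,0,0,0,0,0,0,0,0,0,0,0,0,0,0,0,0,0,0,0,0,0,0,0,0,0,0,0,0,0,0,0,0,0,0,0,0,0,0], claw=0.02, force=35)

```text
clock: 9.95
eef_pos: [427.6, -285.7, 7.5]
eef_rot: [3.142, 0.0, 1.439]
wrist_force: [-0.1, 0.3, 2.9]
finger_gap: 29.5
finger_force: 35.0
```

Call:
jog_arm(plan=[0,0,0.03,0,0,0,0,0,0.07,0,0,0,0,0,0.11,0,0,0,0.02,0.04,0.11,0,0,0,0.04,0.08,0.11,0,0,0,0.06,0.12,0.11,0,0,0,0.08,0.16,0.11,0,0,0,0.1,0.2,0.11,0,0,0,0.13,0.23,0.11,0,0,0,0.16,0.24,0.11,0,0,0,0.1765,0.2425,0.11,0,0,0,0.1765,0.2425,0.11,0,0,0,0.1765,0.2425,0.11,0,0,0])

```text
clock: 11.25
eef_pos: [603.5, -43.2, 116.7]
eef_rot: [-3.14, 0.0, 1.439]
wrist_force: [0.8, -0.5, -2.4]
finger_gap: 29.2
finger_force: 35.0
```

Call:
jog_arm(plan=[0,0,-0.04,0,0,0,0,0,-0.07,0,0,0,0,0,-0.09,0,0,0,0,0,-0.098,0,0,0,0,0,-0.103,0,0,0,0,0,-0.1055,0,0,0,0,0,-0.1055,0,0,0,0,0,-0.1055,0,0,0,0,0,-0.1055,0,0,0])

```text
clock: 12.15
eef_pos: [604.4, -43.2, 12.6]
eef_rot: [3.141, 0.0, 1.439]
wrist_force: [-0.3, 0.5, -3.3]
finger_gap: 29.2
finger_force: 35.0
```

Call:
jog_arm(plan=[0,0,0,0,0,0,0,0,0,0,0,0,0,0,0,0,0,0,0,0,0,0,0,0,0,0,0,0,0,0,0,0,0.01,0,0,0,0,0,0.04,0,0,0,0,0,0.09,0,0,0,0,0,0.14,0,0,0,-0.04,0.03,0.17,0,0,0,-0.08,0.07,0.17,0,0,0,-0.11,0.11,0.17,0,0,0,-0.14,0.15,0.17,0,0,0,-0.17,0.19,0.17,0,0,0,-0.2,0.23,0.17,0,0,0,-0.2,0.27,0.17,0,0,0,-0.2,0.31,0.17,0,0,0,-0.2,0.35,0.17,0,0,0,-0.2,0.35,0.17,0,0,0,-0.2,0.35,0.17,0,0,0], claw=0.055)

```text
clock: 14.15
eef_pos: [403.8, 307.0, 182.2]
eef_rot: [3.142, 0.0, 1.44]
wrist_force: [-0.3, -0.2, -0.8]
finger_gap: 55.2
finger_force: 0.0
```

```bash
python3 - <<'E'
from h import *
p,d=camera('top');W=cloud('top',d)
for n,x,y in(('large',604,-43),('med',595,-114),('small',614,21),('vial',520,184)):
    m=(d>0)&(W[...,2]>13)&(W[...,2]<70)&(np.hypot(W[...,0]-x,W[...,1]-y)<27);w=W[m]
    print(n,len(w),((w.min(0)+w.max(0))/2).round(1),np.ptp(w,0).round(1)) if len(w) else print(n,0)
cv2.imwrite('pics/top4.png',cv2.resize(p[150:340,150:470],None,fx=2.4,fy=2.4)[:,:,::-1]);s=manip.read_state();print(s['clock'],s['eef_pos'],s['finger_gap'])
E
```

```text
large 238 [604.9 -44.5  32.6] [30.2 29.1 38.9]
med 146 [ 595.3 -114.1   27.8] [23.2 23.  29.4]
small 86 [614.1  21.1  24.9] [18.7 17.5 20.2]
vial 180 [521.4 182.1  33.5] [20.5 19.8 40. ]
14.2 [404.003402   306.35018674 182.22540918] 55.116681611478874
```

View pics/top4.png

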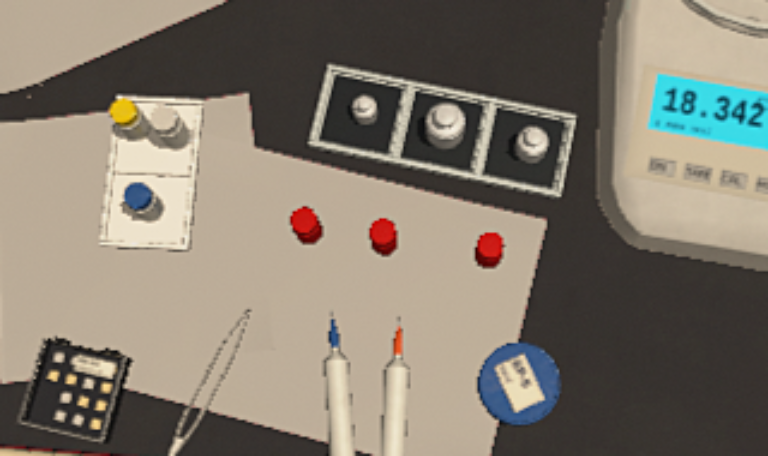

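The blue-capped vial stands in the near compartment at crop (141,200), and the large weight in the middle compartment at (445,125). The medium and small weights have not moved, and the arm is clear.

```bash
python3 -c "
from cell import manip; print(manip.sign_off())"
```

```text
the job is handed in; nothing more can be done
None
```

The job is handed in at about 14 s of the 61 s allowed: the vial stands in the vial tray's near compartment, the large weight in the cleared weight-tray compartment, and the medium and small weights have not moved; no verdict was returned.

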